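# Let the cap tray past the spring stop

## Robot

A 6-joint arm with a two-finger parallel gripper is mounted at the origin on the work surface. World frame = base frame: x ahead of the robot, y to its left, z up, the work surface at z = 0. Lengths are in m, angles in rad, forces in N, time in s.
With the tool pointing down it reaches from about 0.375 to 0.975 m from the base axis. Payload 3.8 kg.
Tool frame: the origin (TCP) lies at the very end of the fingers, on their centre line; the grasp point (between the pads) lies 19 mm behind it (bot.tcp_to_grasp is the z of the grasp point in the tool frame, in m); z points along the fingers, y is the direction in which the jaws open and shut (so a half turn about z gives the same grasp; the last joint's range is limited). The gripper opens to 85 mm and grips with 20 to 120 N. Pads are 22 mm wide; open, the fingers measure 114 mm over their backs; the gripper's body (76 mm by 85 mm) begins 54 mm behind the grasp point. The pads swing forward as they close: fully open they stand 13 mm farther back than shut.
Start: joints at [1.27, 0.264, 1.604, -0, 1.274, -0.037], TCP at [0.176, 0.652, 0.231] pointing down, gripper open.
Joint ranges: [-2.63, 2.63], [-0.94, 2.18], [0.31, 2.57], [-1.31, 4.45], [0, 2.66], [-2.55, 2.55]. Speed limits (rad/s): [2.57, 2.57, 3.14, 3.14, 3.14, 3.14].

## Interface

Orientations are given as a rotation vector (axis times angle).
In Python, from workcell import status, vision, job, bot gives the robot as it stands.
- The arm moves only by the tool apply_moves, never from a script. Its argument "deltas" is a list of rows, each a list of 7 numbers: the shift along the tool's x, y, z in m, then the turn, a rotation vector about the tool's x, y, z in rad, then the closure, from 0 (fully open) to 1 (shut). In form: [[x, y, z, rx, ry, rz, jaw], ...]. A call has 1 to 8 rows; each row is the pose to reach, as a shift and turn from the pose commanded when the call began, along the tool's axes at that moment; what a row does not reach only later rows make up. A row lasts 1/12 s, in which the tool goes at most 41.7 mm and 7.16 degrees, less where a joint would pass 70% of its speed; a pose out of reach is approached as far as the arm can. A call with a gripper value outside its range is refused whole. The fingers move at their own pace and stop on an object; "squeeze" is the grip in N (left out, the last holds). Time passes only in rows, so rows that repeat a pose let the fingers close. It gives the time, the measured TCP pose, the force and the opening at its end, in the units of the state.
- status.read_state(): the state, without advancing time (a new reading comes with each control period).
- vision.read_camera(name): name is "scene" or "top"; returns the picture (420x560x3 uint8, red, green, blue); there is no depth.
- vision.get_calibration(name): a dict with "fov_y" (degrees; the focal length in pixels is half the picture's height over the tangent of half this angle, whatever the lens; pixels are square), "cx", "cy" (the principal point, pixels), "R" (3x3) and "t" (3): a world point X has camera coordinates R X + t. Camera axes: x right, y down, z forward; pixel columns grow to the right and rows downward; lengths in m; the calibration is good to about 2 mm. A picture is of the moment at which its call begins. get_calibration takes no time and is no camera call.
- job.finish_job(): hands the job in, once; it reports no verdict.
The state is a dict: "time": time; "q": joint angles; "joint_vel": joint speeds; "joint_torque": joint torques, N m; "tool_pos": TCP position; "tcp_rot": TCP orientation; "wrist_force": force on the tool from outside, world axes, zero at the start; "torque": the same for the moment, N m; "width": opening from 0.0 (shut) to 1.0 (fully open).
Only numpy, scipy, OpenCV 4.12 (cv2) and the standard library are available. Lean on these libraries where they do the work, as an engineer would, in place of code of your own. Each camera call takes 0.05 s, during which the arm holds its last target. There are 200 camera calls.

## Task

With the fingertips, press the yellow spring bar down behind the orange tray and, keeping it down, push the tray along the lane until it is wholly past the two red stop pegs. Then take the hand away so that the bar springs fully up again behind the tray, which stays flat in the lane. Do not lift or tip the tray, and leave everything else on the bench where it is.

Things in the scene. Friction and masses are not known exactly. Their poses are not given: they have to be found in the camera images.
- lane: blue and aluminium lane fixed on the bench, 335 mm long; origin under its centre line, bench at z = 0. +y = the way the tray must travel, x across, z up. Open end at y = -180 mm, closed end at +155. A 6 mm base plate spans x = -70 to +155 mm; beyond the far guide it is a low apron with a cup and a ring on it
- lane_ledge (a point): point on the lane's centre line at the height of the ledges (40 mm above the bench), above the lane's origin. The tray rides on two ledges at x = +-43 to +-58 mm; guide walls (inner faces x = +-58) rise to 54 mm above the bench. Between the ledges is an 86 mm wide trough holding the spring bar
- bumper (a point): middle of the rubber bumper face on the lane's closed end, 146 mm beyond the lane's origin (y = +146 mm), 50 mm above the bench; the tray may stop short of it or touch it (tray centre then at y = +106 mm)
- tray: loose orange open tray of white and blue caps, about 0.35 kg, 112 mm across the lane (x), 80 mm along it (y), 36 mm high, walls 3 mm. Origin: centre of its underside, axes as the lane's. Underside 40 mm, top 76 mm above the bench; 2 mm free to each guide. Starts 10 to 40 mm short of the pegs. Push its rear (-y) wall, in the middle
- stop_bar (a joint): how far the yellow spring bar is pressed down (m): 0 up, 0.016 bottom. It moves straight down as a whole wherever pressed, pegs with it. About 3 N starts it, 7 N holds it 12 mm down, 9 N bottoms it. Pressed 8 mm the pegs are level with the tray's underside; 11 mm or more lets the tray pass freely. Let go, it springs up by itself
- press_pad (a point): point on the bar's top face, on the centre line at y = -140 mm (lane frame); goes down with the bar. The bar is a flat plate 80 mm wide (x = +-40 mm) from y = -177 to +75 mm, running under and behind the tray; its top is 36 mm above the bench when up, 4 mm below the tray's underside
- pegs (a point): midpoint between the tops of the two red stop pegs on the bar, at y = +10 mm (lane frame). Pegs 10 mm in diameter at x = +-33 mm: closed fingers pass through the 56 mm gap. Tops 48 mm above the bench when up: 8 mm above the tray's underside, 12 mm above the bar. The tray is past them when its centre is beyond y = +55 mm
- tub: small green plastic cup, 60 mm across, 40 mm high, loose on the lane's far apron (the strip beyond the lane's far guide); a bystander, leave alone. Origin in its underside
- tape: cardboard-brown ring (tape core), 72 mm across, 36 mm high, lying loose on the lane's far apron; a bystander, leave alone. Origin in its underside
- jar: white screw jar with blue cap, 70 mm across, 110 mm high; a bystander, leave alone. Origin in its underside
- mug: blue mug, 80 mm across, 90 mm high; a bystander, leave alone. Origin in its underside
- carton: small closed cardboard box, 120 x 90 x 80 mm; a bystander, leave alone. Origin in its underside
- screwdriver: screwdriver lying flat; a bystander, leave alone
- bowl: red plastic bowl, 100 mm across, 45 mm high; a bystander, leave alone. Origin in its underside
Not all that is in view belongs to the job. Of the things shaped like the tray, the orange one is meant.

How it is judged:
By the outcome, as a careful person would: the job done as asked, in the order asked, and still so for the second after the job is handed in, with the robot touching nothing.
It also fails if it takes over 40 s, if anything falls off the work surface, if the arm or the gripper's body presses on something with over 40 N, if the wrist force passes 120 N, or if a joint passes its speed limit or range.

## Working session

There is one attempt and no reset: what is moved stays moved. The work goes in short steps, Python scripts to look and compute and a tool call to move; the robot and the scene stay as the last step left them, time stands still between calls to the robot, and variables do not carry over. Pictures are saved under pics/ and viewed, about 8 in all and at most 12, crops included, and the job is handed in when it is done.

Besides the shell and the picture viewer there is one more tool, called after "Call:" by a JSON object that holds its "fn" and its "kwargs". apply_moves: Moves the arm, as the interface text tells. Its arguments: {"type":"object","properties":{"deltas":{"type":"array","items":{"type":"array","items":{"type":"number"}}},"squeeze":{"type":"number"}},"required":["deltas"]}

```bash
mkdir -p pics; python3 - <<'E'
from workcell import status, vision, job, bot
import cv2
for n in ("scene","top"):
    im=vision.read_camera(n); cv2.imwrite(f"pics/{n}0.png",im[:,:,::-1]); print(n,vision.get_calibration(n))
print(status.read_state(), bot.tcp_to_grasp)
E
```

```text
scene {'fov_y': 49.97471445860565, 'cx': 273.1284496963048, 'cy': 207.90289792338595, 'R': array([[ 0.74259016,  0.66951741,  0.01750126],
       [ 0.53206395, -0.57386068, -0.62256877],
       [-0.40677735,  0.47162523, -0.78236937]]), 't': array([-0.41534132, -0.25300547,  1.47232941])}
top {'fov_y': 49.87275301168842, 'cx': 274.4941036362907, 'cy': 208.3312165714907, 'R': array([[-0.00287836, -0.99994063,  0.01050991],
       [-0.9970299 ,  0.0020608 , -0.07698782],
       [ 0.07696159, -0.0107003 , -0.99697664]]), 't': array([1.26206614e-03, 5.45176121e-01, 1.51272305e+00])}
{'time': 0.1, 'q': array([ 1.27011353e+00,  2.64706836e-01,  1.60526143e+00, -2.00692909e-05,
        1.27371071e+00, -3.68951487e-02]), 'joint_vel': array([-0.00013382, -0.00137041, -0.00269376, -0.00274916,  0.0004835 ,
        0.00044811]), 'joint_torque': array([ 3.16751930e-04, -5.16718984e+01, -3.68577719e+01, -7.99484997e-05,
        6.56762975e-03, -2.74660998e-06]), 'tool_pos': array([0.17580363, 0.65100398, 0.23005402]), 'tcp_rot': array([-0.41310335, -3.11397758,  0.00323533]), 'wrist_force': array([-0.10472966,  0.41938388, -0.52874251]), 'torque': array([ 0.01998328, -0.01871171,  0.01576289]), 'width': 0.9970990563469656} -0.0187
```

View pics/scene0.png

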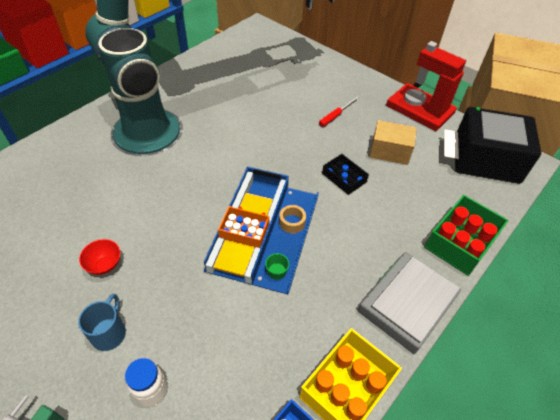

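View pics/top0.png

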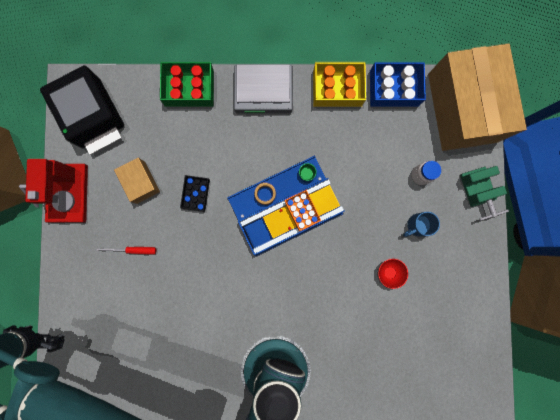

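The scene image shows the lane at about (255,230) with the orange tray at (245,226). In the top image the lane is at about (285,207), the tray at (302,210), the closed end at (245,240) and the bar's open end at (338,195). Next I'll measure them by colour.

```bash
cat > h.py <<'E'
from workcell import status, vision, job, bot
import cv2, numpy as np
def ray(n,u,v,z):
    c=vision.get_calibration(n); f=210/np.tan(np.radians(c['fov_y']/2)); R,t=c['R'],c['t']
    d=R.T@np.array([(u-c['cx'])/f,(v-c['cy'])/f,1]); o=-R.T@t
    return o+d*(z-o[2])/d[2]
def proj(n,X):
    c=vision.get_calibration(n); f=210/np.tan(np.radians(c['fov_y']/2)); p=c['R']@np.asarray(X)+c['t']
    return np.array([c['cx']+f*p[0]/p[2],c['cy']+f*p[1]/p[2]])
def tri(a,b):
    A=[];B=[]
    for n,p in (("scene",a),("top",b)):
        o=ray(n,*p,1.);d=ray(n,*p,0.)-o;d/=np.linalg.norm(d);P=np.eye(3)-np.outer(d,d);A.append(P);B.append(P@o)
    return np.linalg.solve(sum(A),sum(B))
def masks(im):
    h=cv2.cvtColor(im,cv2.COLOR_RGB2HSV);H,S,V=cv2.split(h)
    return dict(yellow=(H>21)&(H<33)&(S>180)&(V>120), orange=(H>4)&(H<16)&(S>170)&(V>110), blue=(H>105)&(H<122)&(S>150)&(V>60), green=(H>50)&(H<85)&(S>150)&(V>60), red=((H<4)|(H>175))&(S>170)&(V>90))
E
python3 - <<'E'
from h import *
for n,(x0,y0,x1,y1) in dict(top=(220,150,350,262),scene=(195,160,325,300)).items():
    im=cv2.imread(f"pics/{n}0.png")[:,:,::-1].copy()
    c=im[y0:y1,x0:x1]
    cv2.imwrite(f"pics/{n}c.png",cv2.resize(c,None,fx=5 if n=='top' else 4,fy=5 if n=='top' else 4,interpolation=cv2.INTER_CUBIC)[:,:,::-1])
    for k,m in masks(c).items():
        N,L,st,ce=cv2.connectedComponentsWithStats(m.astype(np.uint8))
        for i in range(1,N):
            if st[i,4]>=5:
                pts=np.argwhere(L==i)[:,::-1].astype(np.float32)
                r=cv2.minAreaRect(pts); b=cv2.boxPoints(r)+[x0,y0]
                print(n,k,st[i,4],(ce[i]+[x0,y0]).round(1),b.round(1).tolist() if st[i,4]>60 else '')
E
```

```text
top yellow 514 [324.2 199.8] [[309.2, 194.2], [329.4, 184.7], [339.3, 205.6], [319.0, 215.2]]
top yellow 519 [277.8 222.2] [[262.6, 217.2], [284.2, 206.4], [294.4, 226.8], [272.8, 237.6]]
top orange 96 [311.2 209.9] [[302.0, 191.1], [318.2, 190.6], [319.3, 227.6], [303.0, 228.0]]
top orange 93 [292.6 210.4] [[284.8, 193.4], [300.0, 193.0], [301.0, 229.9], [285.8, 230.4]]
top orange 8 [301.1 200.5] 
top orange 8 [294.6 203.4] 
top orange 9 [304.  205.7] 
top orange 5 [280.4 210. ] 
top orange 8 [297.5 209. ] 
top orange 8 [306.9 211.5] 
top orange 8 [300.2 214.8] 
top orange 7 [309.7 217.4] 
top orange 9 [303.  220.3] 
top orange 7 [289.1 227.9] 
top blue 2581 [271.7 202.2] [[226.1, 197.7], [314.4, 155.1], [342.5, 213.3], [254.1, 255.9]]
top blue 149 [264.7 193.3] [[258.0, 187.0], [271.0, 187.0], [271.0, 200.0], [258.0, 200.0]]
top blue 18 [289.7 202.1] 
top blue 17 [305.9 201.6] 
top blue 16 [302.  210.5] 
top blue 17 [314.1 218.6] 
top blue 15 [298.4 219.4] 
top green 200 [306.6 172.6] [[299.0, 163.0], [315.0, 163.0], [315.0, 180.0], [299.0, 180.0]]
scene yellow 435 [255.7 203.4] [[
[... 229 characters left out ...]
, 214.8], [260.4, 248.6]]
scene orange 6 [246.5 232.5] 
scene blue 40 [246.2 173. ] 
scene blue 455 [263.8 186.2] [[248.8, 191.9], [253.3, 173.8], [278.2, 180.1], [273.7, 198.2]]
scene blue 2601 [283.2 240.2] [[248.8, 282.9], [280.2, 174.2], [319.9, 185.6], [288.5, 294.4]]
scene blue 28 [234.7 195.2] 
scene blue 27 [239.3 218.9] 
scene blue 69 [292.1 218.5] [[285.0, 221.0], [285.0, 216.0], [299.0, 216.0], [299.0, 221.0]]
scene blue 22 [261.7 224.3] 
scene blue 26 [244.1 227.8] 
scene blue 44 [210.9 247.6] 
scene blue 118 [228.9 275.6] [[213.4, 273.3], [214.4, 269.6], [244.6, 277.8], [243.6, 281.5]]
scene green 470 [276.8 265.4] [[266.0, 253.0], [288.0, 253.0], [288.0, 278.0], [266.0, 278.0]]
```

View pics/topc.png

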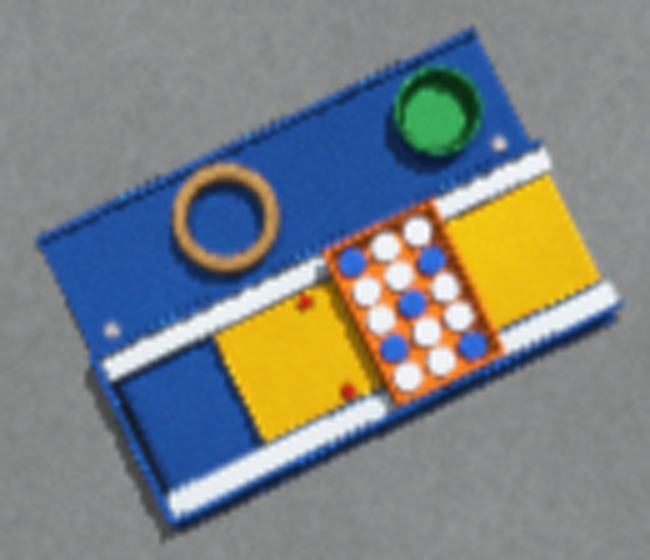

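View pics/scenec.png

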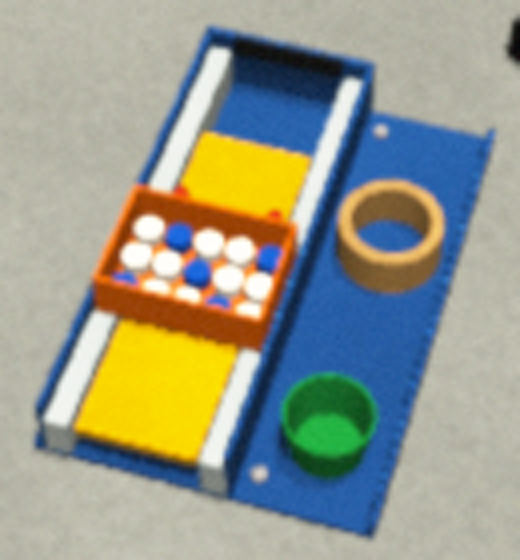

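The crops (top ×5 from (220,150), scene ×4 from (195,160)) show these points:
- **Pegs, top crop:** (304,302) and (348,392).
- **Bar ends, top crop:** (214,335) and (264,443) at the front, (551,173) and (605,278) at the rear.
- **Tray top corners, top crop:** (322,250), (435,198), (505,352) and (396,406).

I'll fit the lane frame from both views.

```bash
python3 - <<'E'
from h import *
T=lambda p:(np.array(p)+.5)/5-.5+[220,150]
S=lambda p:(np.array(p)+.5)/4-.5+[195,160]
# name: lane xy, z, top crop px, scene crop px
F=[("barF+",(.04,.075),.036,(214,335),(312,155)),("barF-",(-.04,.075),.036,(264,443),(202,132)),
("barR+",(.04,-.177),.036,(551,173),(195,462)),("barR-",(-.04,-.177),.036,(605,278),(75,433)),
("peg+",(.033,.01),.048,(304,302),(275,216)),("peg-",(-.033,.01),.048,(348,392),(180,193))]
L=[];W=[]
for n,l,z,a,b in F:
    print(n,"tri",tri(S(b),T(a)).round(4),"top",ray("top",*T(a),z)[:2].round(4),"scene",ray("scene",*S(b),z)[:2].round(4))
    L.append(l);W.append(tri(S(b),T(a))[:2])
def fit(L,W):
    L=np.array(L);W=np.array(W);a=L-L.mean(0);b=W-W.mean(0)
    th=np.arctan2((a[:,0]*b[:,1]-a[:,1]*b[:,0]).sum(),(a*b).sum());R=np.array([[np.cos(th),-np.sin(th)],[np.sin(th),np.cos(th)]])
    o=W.mean(0)-R@L.mean(0);return th,o,W-(L@R.T+o)
for nm,WW in (("tri",W),("top",[ray("top",*T(f[3]),f[2])[:2] for f in F]),("scene",[ray("scene",*S(f[4]),f[2])[:2] for f in F])):
    th,o,e=fit(L,WW);print(nm,th,o,(e*1e3).round(1).tolist())
    if nm=="tri": th0,o0=th,o
    if nm=="top":
        R=np.array([[np.cos(th),-np.sin(th)],[np.sin(th),np.cos(th)]])
        for p in [(322,250),(435,198),(505,352),(396,406)]:
            print("tray lane",((ray("top",*T(p),.076)[:2]-o)@R).round(4))
for p,q in [((322,250),(297,228)),((396,406),(137,188)),((505,352),(97,279)),((435,198),(263,322))]:
    print("tray tri",tri(S(q),T(p)).round(4),((tri(S(q),T(p))[:2]-o)@R).round(4))
E
```

```text
barF+ tri [0.5171 0.0417 0.0394] top [0.5163 0.0408] scene [0.5161 0.0449]
barF- tri [0.4443 0.0079 0.0351] top [0.4438 0.0074] scene [0.4454 0.0078]
barR+ tri [ 0.6264 -0.1861  0.0364] top [ 0.6255 -0.1872] scene [ 0.6272 -0.1849]
barR- tri [ 0.5558 -0.2213  0.0339] top [ 0.5541 -0.2227] scene [ 0.5584 -0.2204]
peg+ tri [ 0.5384 -0.0187  0.0462] top [ 0.5375 -0.0195] scene [ 0.5401 -0.0189]
peg- tri [ 0.4781 -0.0479  0.0464] top [ 0.4774 -0.0485] scene [ 0.4797 -0.0481]
tri 0.45053853735768834 [ 0.51331508 -0.04313342] [[0.4, -0.1], [-0.3, 0.9], [-0.0, -1.0], [1.4, -1.4], [-0.3, 1.0], [-1.2, 0.6]]
top 0.44748976782786265 [ 0.51248717 -0.04397632] [[0.2, -0.2], [-0.2, 1.0], [0.3, -0.9], [1.1, -1.9], [-0.4, 1.2], [-1.0, 0.7]]
tray lane [ 0.0572 -0.0128]
tray lane [ 0.0558 -0.0947]
tray lane [-0.0551 -0.0914]
tray lane [-0.0558 -0.0116]
scene 0.4569627395055686 [ 0.51427558 -0.0424031 ] [[-0.9, 2.3], [0.1, 0.6], [-1.1, -1.3], [1.9, -1.5], [0.6, -0.0], [-0.6, -0.1]]
tray tri [ 0.5701 -0.0307  0.0727] [ 0.0554 -0.0136]
tray tri [ 0.4684 -0.0778  0.0709] [-0.0567 -0.0121]
tray tri [ 0.5039 -0.1487  0.074 ] [-0.0553 -0.0914]
tray tri [ 0.6052 -0.1035  0.0777] [ 0.0555 -0.0944]
```

```bash
cat >> h.py <<'E'
from scipy.spatial.transform import Rotation as Ro
TH=.450; O=np.array([.513,-.0435]); C,Sn=np.cos(TH),np.sin(TH); RL=np.array([[C,-Sn],[Sn,C]])
def lane(p): return np.r_[RL.T@(np.asarray(p)[:2]-O),p[2]]
def world(x,y,z): return np.r_[RL@[x,y]+O,z]
def delta(x,y,z):   # lane target, jaws along lane x, tool straight down
    s=status.read_state(); R=Ro.from_rotvec(s['tcp_rot'])
    yt=np.array([C,Sn,0.]); 
    if R.as_matrix()[:,1]@yt<0: yt=-yt
    zt=np.array([0,0,-1.]); Rt=Ro.from_matrix(np.c_[np.cross(yt,zt),yt,zt])
    print("t",round(s['time'],2),"lane",lane(s['tool_pos']).round(4),"F",s['wrist_force'].round(2),"w",round(s['width'],3))
    print("delta",R.inv().apply(world(x,y,z)-s['tool_pos']).round(4),(R.inv()*Rt).as_rotvec().round(4))
E
python3 -c "
from h import *
delta(0,-.125,.2)"
```

```text
t 0.1 lane [-0.0015  0.772   0.2301] F [-0.1   0.42 -0.53] w 0.997
delta [-0.5885 -0.677   0.0314] [-2.00e-03  8.00e-04  8.57e-01]
```

Call:
{"fn": "apply_moves", "kwargs": {"deltas": [[-0.588, -0.677, 0.031, 0, 0, 0.857, 1], [-0.588, -0.677, 0.031, 0, 0, 0.857, 1], [-0.588, -0.677, 0.031, 0, 0, 0.857, 1], [-0.588, -0.677, 0.031, 0, 0, 0.857, 1], [-0.588, -0.677, 0.031, 0, 0, 0.857, 1], [-0.588, -0.677, 0.031, 0, 0, 0.857, 1], [-0.588, -0.677, 0.031, 0, 0, 0.857, 1], [-0.588, -0.677, 0.031, 0, 0, 0.857, 1]], "squeeze": 20}}

```text
time: 0.77
tool_pos: [0.3214, 0.3498, 0.2193]
tcp_rot: [1.675, 2.658, -0.001]
wrist_force: [0.3, -0.3, 0.1]
width: 0.003
```

```bash
python3 -c "
from h import *
delta(0,-.125,.16)"
```

```text
t 0.77 lane [-0.0014  0.4375  0.2193] F [ 0.29 -0.26  0.12] w 0.003
delta [-0.5625  0.0037  0.0594] [-0.0003  0.0003 -0.0039]
```

Call:
{"fn": "apply_moves", "kwargs": {"deltas": [[-0.562, 0.003, 0.04, 0, 0, -0.004, 1], [-0.562, 0.003, 0.04, 0, 0, -0.004, 1], [-0.562, 0.003, 0.04, 0, 0, -0.004, 1], [-0.562, 0.003, 0.04, 0, 0, -0.004, 1], [-0.562, 0.003, 0.04, 0, 0, -0.004, 1], [-0.562, 0.003, 0.04, 0, 0, -0.004, 1], [-0.562, 0.003, 0.04, 0, 0, -0.004, 1], [-0.562, 0.003, 0.04, 0, 0, -0.004, 1]]}}

```text
time: 1.43
tool_pos: [0.4676, 0.0512, 0.1958]
tcp_rot: [-1.665, -2.664, -0.0]
wrist_force: [-0.3, 0.4, 0.6]
width: 0.0
```

```bash
python3 -c "
from h import *
delta(0,-.125,.15)"
```

```text
t 1.43 lane [0.0003 0.105  0.1958] F [-0.34  0.35  0.65] w 0.0
delta [-0.23   -0.0012  0.0458] [ 0.     -0.0001  0.0038]
```

Call:
{"fn": "apply_moves", "kwargs": {"deltas": [[-0.04, 0, 0, 0, 0, 0, 1], [-0.08, 0, 0, 0, 0, 0, 1], [-0.12, 0, 0, 0, 0, 0, 1], [-0.16, -0.001, 0, 0, 0, 0, 1], [-0.2, -0.001, 0.01, 0, 0, 0, 1], [-0.23, -0.001, 0.04, 0, 0, 0, 1], [-0.23, -0.001, 0.046, 0, 0, 0, 1], [-0.23, -0.001, 0.046, 0, 0, 0, 1]]}}

```text
time: 2.1
tool_pos: [0.5651, -0.1547, 0.146]
tcp_rot: [-1.664, -2.656, 0.003]
wrist_force: [-0.9, 0.1, -0.8]
width: 0.0
```

```bash
python3 -c "
from h import *
delta(0,-.125,.045)
im=vision.read_camera('scene');cv2.imwrite('pics/s1.png',cv2.resize(im[140:300,170:330],None,fx=3.5,fy=3.5,interpolation=cv2.INTER_CUBIC)[:,:,::-1])"
```

```text
t 2.1 lane [-0.0014 -0.1228  0.146 ] F [-0.87  0.1  -0.76] w 0.0
delta [-0.0028  0.002   0.101 ] [-0.0054 -0.0053  0.0011]
```

View pics/s1.png

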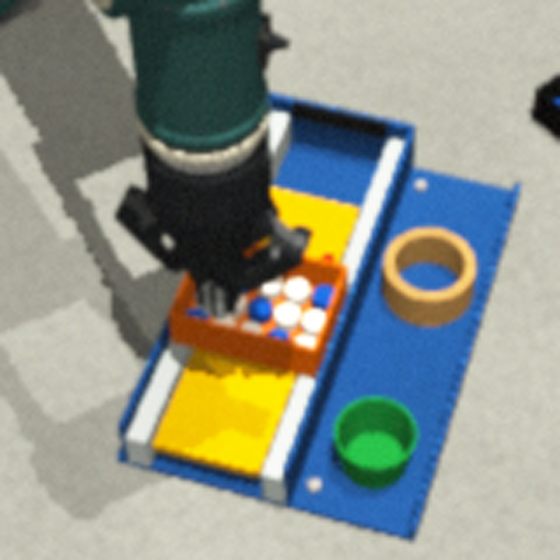

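The hand sits above the bar behind the tray, which hasn't moved; its fingertips show at crop (225,305) because of the height parallax. Next I descend.

Call:
{"fn": "apply_moves", "kwargs": {"deltas": [[-0.003, 0.002, 0.03, 0, 0, 0, 1], [-0.003, 0.002, 0.06, 0, 0, 0, 1], [-0.003, 0.002, 0.085, 0, 0, 0, 1], [-0.003, 0.002, 0.1, 0, 0, 0, 1], [-0.003, 0.002, 0.1, 0, 0, 0, 1], [-0.003, 0.002, 0.1, 0, 0, 0, 1]]}}

```text
time: 2.65
tool_pos: [0.5702, -0.1543, 0.0505]
tcp_rot: [-1.662, -2.665, 0.0]
wrist_force: [-0.0, -1.1, 1.1]
width: 0.003
```

```bash
python3 -c "
from h import *
delta(0,-.125,.023)
im=vision.read_camera('scene');cv2.imwrite('pics/s2.png',cv2.resize(im[140:300,170:330],None,fx=3.5,fy=3.5,interpolation=cv2.INTER_CUBIC)[:,:,::-1])"
```

```text
t 2.65 lane [ 0.0033 -0.1247  0.0505] F [-0.04 -1.08  1.08] w 0.003
delta [-0.0003 -0.0033  0.0275] [-0.0005 -0.0008  0.0055]
```

View pics/s2.png

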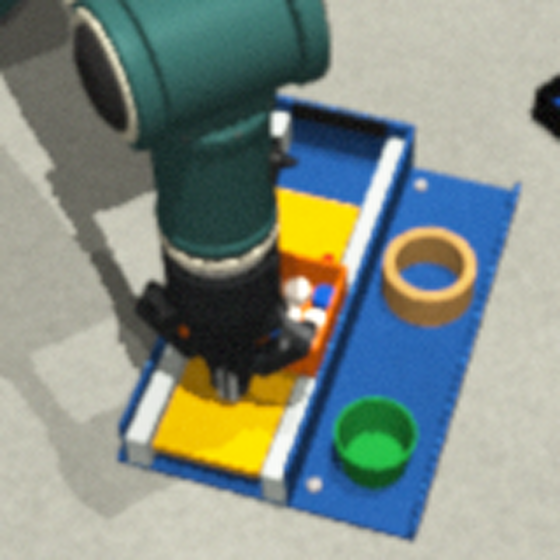

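The fingertips are just above the bar at crop (228,395), with clear space to the tray's rear wall, and the knuckles are well above the tray. Now I press.

Call:
{"fn": "apply_moves", "kwargs": {"deltas": [[0, -0.003, 0.006, 0, 0, 0.005, 1], [0, -0.003, 0.012, 0, 0, 0.005, 1], [0, -0.003, 0.018, 0, 0, 0.005, 1], [0, -0.003, 0.024, 0, 0, 0.005, 1], [0, -0.003, 0.028, 0, 0, 0.005, 1], [0, -0.003, 0.028, 0, 0, 0.005, 1], [0, -0.003, 0.028, 0, 0, 0.005, 1]]}}

```text
time: 3.28
tool_pos: [0.5691, -0.1574, 0.0231]
tcp_rot: [1.671, 2.658, 0.001]
wrist_force: [-1.2, 0.6, 8.4]
width: 0.0
```

```bash
python3 -c "
from h import *
delta(0,.015,.0225)"
```

```text
t 3.28 lane [ 0.001  -0.1269  0.0231] F [-1.19  0.56  8.4 ] w 0.0
delta [ 0.1419 -0.0012  0.0005] [ 0.0017  0.0013 -0.0013]
```

Call:
{"fn": "apply_moves", "kwargs": {"deltas": [[0.002, 0, 0.001, 0, 0, 0, 1], [0.005, 0, 0.001, 0, 0, 0, 1], [0.009, 0, 0.001, 0, 0, 0, 1], [0.013, 0, 0.001, 0, 0, 0, 1], [0.017, 0, 0.001, 0, 0, 0, 1], [0.021, 0, 0.001, 0, 0, 0, 1], [0.025, 0, 0.001, 0, 0, 0, 1], [0.028, 0, 0.001, 0, 0, 0, 1]]}}

```text
time: 3.95
tool_pos: [0.5596, -0.134, 0.0237]
tcp_rot: [1.666, 2.653, 0.001]
wrist_force: [2.4, -6.0, 6.9]
width: 0.004
```

```bash
python3 -c "
from h import *
delta(0,.015,.022)
im=vision.read_camera('scene');cv2.imwrite('pics/s3.png',cv2.resize(im[140:300,170:330],None,fx=3.5,fy=3.5,interpolation=cv2.INTER_CUBIC)[:,:,::-1])"
```

```text
t 3.95 lane [ 0.0026 -0.1018  0.0237] F [ 2.45 -6.04  6.9 ] w 0.004
delta [ 0.1168 -0.0027  0.0009] [ 0.0053  0.0071 -0.0005]
```

View pics/s3.png

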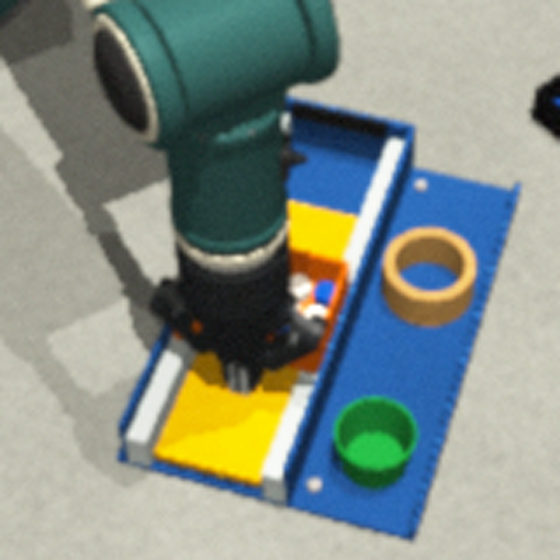

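The bar is down (its front end moved to crop (310,205)) and the fingertips have reached the rear wall. I'll keep pushing, about 1 mm deeper.

Call:
{"fn": "apply_moves", "kwargs": {"deltas": [[0.004, -0.001, 0.001, 0, 0, 0, 1], [0.008, -0.002, 0.001, 0, 0, 0, 1], [0.012, -0.002, 0.001, 0, 0, 0, 1], [0.016, -0.002, 0.001, 0, 0, 0, 1], [0.02, -0.002, 0.001, 0, 0, 0, 1], [0.024, -0.002, 0.001, 0, 0, 0, 1], [0.028, -0.002, 0.001, 0, 0, 0, 1], [0.032, -0.002, 0.001, 0, 0, 0, 1]]}}

```text
time: 4.67
tool_pos: [0.5448, -0.1064, 0.0231]
tcp_rot: [1.665, 2.652, 0.002]
wrist_force: [3.4, -6.0, 7.9]
width: 0.002
```

```bash
python3 -c "
from h import *
delta(0,.015,.022)"
```

```text
t 4.67 lane [ 0.0013 -0.0704  0.0231] F [ 3.37 -5.96  7.9 ] w 0.002
delta [ 0.0854 -0.0013  0.0005] [ 0.0066  0.008  -0.0006]
```

Call:
{"fn": "apply_moves", "kwargs": {"deltas": [[0.004, -0.001, 0, 0, 0, 0, 1], [0.008, -0.001, 0, 0, 0, 0, 1], [0.012, -0.001, 0, 0, 0, 0, 1], [0.016, -0.001, 0, 0, 0, 0, 1], [0.02, -0.001, 0, 0, 0, 0, 1], [0.024, -0.001, 0, 0, 0, 0, 1], [0.028, -0.001, 0, 0, 0, 0, 1], [0.032, -0.001, 0, 0, 0, 0, 1]]}}

```text
time: 5.33
tool_pos: [0.5301, -0.0777, 0.0231]
tcp_rot: [1.665, 2.652, 0.003]
wrist_force: [3.5, -6.9, 7.6]
width: -0.001
```

Call:
{"fn": "apply_moves", "kwargs": {"deltas": [[0.004, 0, 0, 0, 0, 0, 1], [0.008, 0, 0, 0, 0, 0, 1], [0.012, 0, 0, 0, 0, 0, 1], [0.016, 0, 0, 0, 0, 0, 1], [0.02, 0, 0, 0, 0, 0, 1], [0.024, 0, 0, 0, 0, 0, 1], [0.028, 0, 0, 0, 0, 0, 1], [0.032, 0, 0, 0, 0, 0, 1]]}}

```text
time: 6.0
tool_pos: [0.5162, -0.0487, 0.023]
tcp_rot: [1.665, 2.652, 0.003]
wrist_force: [3.1, -6.2, 8.9]
width: 0.002
```

```bash
python3 -c "
from h import *
delta(0,.018,.022)"
```

```text
t 6.0 lane [ 0.0006 -0.006   0.023 ] F [ 3.11 -6.23  8.93] w 0.002
delta [ 0.024  -0.0006  0.0008] [ 0.0069  0.0072 -0.0004]
```

Call:
{"fn": "apply_moves", "kwargs": {"deltas": [[0.004, 0, 0, 0, 0, 0, 1], [0.008, 0, 0, 0, 0, 0, 1], [0.012, 0, 0, 0, 0, 0, 1], [0.016, 0, 0, 0, 0, 0, 1], [0.02, 0, 0, 0, 0, 0, 1], [0.023, 0, 0, 0, 0, 0, 1], [0.025, 0, 0, 0, 0, 0, 1], [0.025, 0, 0, 0, 0, 0, 1]]}}

```text
time: 6.67
tool_pos: [0.5049, -0.0255, 0.0228]
tcp_rot: [1.666, 2.653, 0.004]
wrist_force: [2.3, -3.9, 8.2]
width: -0.0
```

```bash
python3 -c "
from h import *
delta(0,.012,.022)
a=[vision.read_camera(n)[s] for n,s in (('scene',np.s_[150:290,180:320]),('top',np.s_[150:290,220:360]))]
cv2.imwrite('pics/s4.png',cv2.resize(np.hstack(a),None,fx=2.8,fy=2.8,interpolation=cv2.INTER_CUBIC)[:,:,::-1])"
```

```text
t 6.67 lane [0.0006 0.0197 0.0228] F [ 2.26 -3.95  8.21] w -0.0
delta [-0.0077 -0.0006  0.0008] [ 0.0067  0.0061 -0.0003]
```

View pics/s4.png

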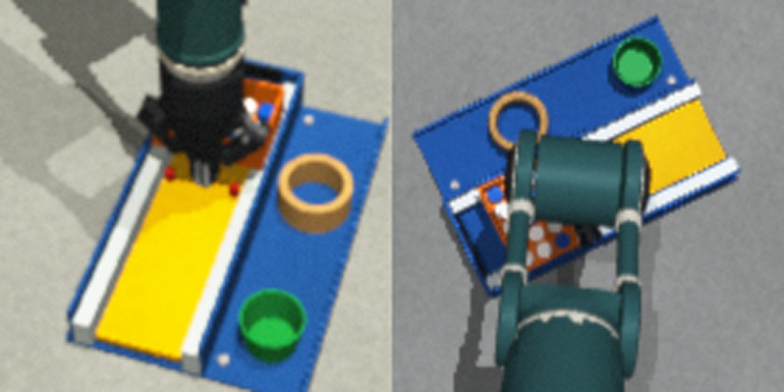

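The scene half of the picture shows both red pegs clear behind the tray's rear wall, at (170,174) and (234,188), with the fingertips between them. I'll back off a few mm with the bar still down, then lift straight up.

Call:
{"fn": "apply_moves", "kwargs": {"deltas": [[-0.003, 0, 0, 0, 0, 0, 1], [-0.006, 0, 0, 0, 0, 0, 1], [-0.007, 0, 0, 0, 0, 0, 1], [-0.007, 0, -0.006, 0, 0, 0, 1], [-0.007, 0, -0.014, 0, 0, 0, 1], [-0.007, 0, -0.025, 0, 0, 0, 1], [-0.007, 0, -0.05, 0, 0, 0, 1], [-0.007, 0, -0.08, 0, 0, 0, 1]]}}

```text
time: 7.43
tool_pos: [0.5006, -0.0304, 0.0988]
tcp_rot: [-1.668, -2.656, 0.005]
wrist_force: [0.9, 0.4, -1.2]
width: 0.001
```

Call:
{"fn": "apply_moves", "kwargs": {"deltas": [[0, 0, -0.035, 0, 0, 0, 1], [0, 0, -0.07, 0, 0, 0, 1], [-0.03, 0, -0.1, 0, 0, 0, 1], [-0.07, 0, -0.13, 0, 0, 0, 1], [-0.11, 0, -0.15, 0, 0, 0, 1], [-0.15, 0, -0.15, 0, 0, 0, 1], [-0.19, 0, -0.15, 0, 0, 0, 1], [-0.22, 0, -0.15, 0, 0, 0, 1]]}}

```text
time: 8.1
tool_pos: [0.5995, -0.2311, 0.2515]
tcp_rot: [1.671, 2.659, -0.001]
wrist_force: [0.8, 1.0, 1.2]
width: 0.0
```

Call:
{"fn": "apply_moves", "kwargs": {"deltas": [[-0.04, 0, 0, 0, 0, 0, 1], [-0.08, 0, 0, 0, 0, 0, 1], [-0.12, 0, 0, 0, 0, 0, 1], [-0.15, 0, 0, 0, 0, 0, 1], [-0.17, 0, 0, 0, 0, 0, 1], [-0.17, 0, 0, 0, 0, 0, 1]]}}

```text
time: 8.6
tool_pos: [0.6725, -0.386, 0.2484]
tcp_rot: [-1.675, -2.657, 0.003]
wrist_force: [-0.6, -0.3, 0.3]
width: -0.005
```

```bash
python3 -c "
from h import *
delta(0,.012,.022)
a=[vision.read_camera(n)[s] for n,s in (('scene',np.s_[150:290,180:320]),('top',np.s_[150:290,220:360]))]
cv2.imwrite('pics/s5.png',cv2.resize(np.hstack(a),None,fx=2.8,fy=2.8,interpolation=cv2.INTER_CUBIC)[:,:,::-1])"
```

```text
t 8.6 lane [-0.0053 -0.3778  0.2484] F [-0.58 -0.28  0.27] w -0.005
delta [0.3899 0.0041 0.2263] [-0.0021  0.     -0.0043]
```

View pics/s5.png

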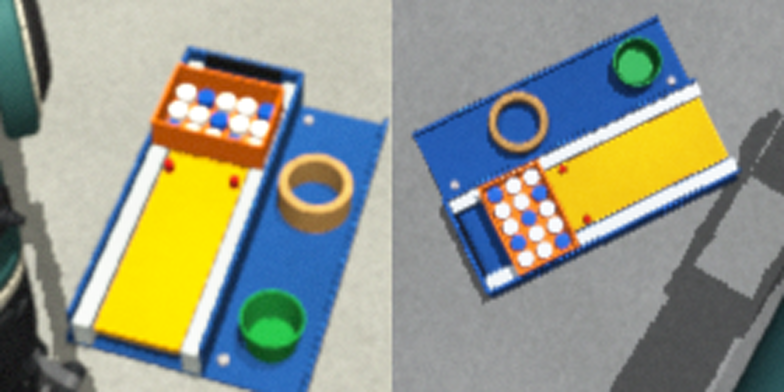

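The tray is past the pegs and square in the lane. In the scene half the pegs have risen, to (167,166) and (234,182), and the cup and ring look undisturbed. A numeric check comes next.

```bash
python3 - <<'E'
from h import *
S=lambda p:(np.array(p)+.5)/2.8-.5+[180,150]
T=lambda p:(np.array(p)-[392,0]+.5)/2.8-.5+[220,150]
for n,a,b in [("peg-",(167,165),(586,219)),("peg+",(234,181),(562,169)),("tr F-",(180,66),(521,275)),("F+",(285,85),(480,188)),("R-",(153,120),(579,244)),("R+",(268,144),(538,161))]:
    print(n,lane(tri(S(a),T(b))).round(4),"top ray .076",lane(ray("top",*T(b),.076)).round(4))
for n in("scene","top"):
    a=cv2.imread(f'pics/{n}0.png')[:,:,::-1].copy();b=vision.read_camera(n)
    for k in("green","red"):
        for i in(a,b):
            N,L,st,ce=cv2.connectedComponentsWithStats(masks(i)[k].astype(np.uint8));print(n,k,[ce[j].round(1).tolist() for j in range(1,N) if 150<st[j,4]<900])
E
```

```text
peg- [-0.0335  0.0113  0.0432] top ray .076 [-0.0339  0.013   0.076 ]
peg+ [0.0335 0.0111 0.0433] top ray .076 [0.0308 0.0126 0.076 ]
tr F- [-0.0561  0.1107  0.0739] top ray .076 [-0.0593  0.1095  0.076 ]
F+ [0.0543 0.109  0.0836] top ray .076 [0.0527 0.1084 0.076 ]
R- [-0.0552  0.0337  0.0776] top ray .076 [-0.0565  0.0331  0.076 ]
R+ [0.0558 0.0353 0.0788] top ray .076 [0.0515 0.0337 0.076 ]
scene green [[9.9, 62.7], [276.8, 265.4]]
scene green [[10.0, 62.7], [276.7, 265.5]]
scene red [[330.1, 116.7], [453.9, 221.9], [467.8, 230.2], [482.2, 238.9]]
scene red [[330.1, 116.7], [453.9, 221.9], [467.8, 230.2], [482.1, 239.0]]
top green [[188.4, 79.9], [186.4, 86.4], [306.6, 172.6]]
top green [[306.7, 172.3]]
top red [[175.5, 81.3], [196.3, 81.3], [36.0, 178.0], [140.6, 249.9], [392.8, 273.3]]
top red [[175.6, 81.4], [196.3, 81.3], [36.2, 178.0], [140.6, 249.9]]
```

```bash
python3 - <<'E'
from h import *
a=cv2.imread('pics/scene0.png')[:,:,::-1].copy();b=vision.read_camera('scene')
for i in(a,b):
    m=masks(i); y=np.argwhere(m['yellow'][200:300,195:325]); r=np.argwhere(m['red'][230:285,70:130])
    print("bar rear edge row per col",[int(y[y[:,1]==c,0].max()+200) for c in (25,30,35,40,45)],"bowl",len(r),r.mean(0).round(1))
job.finish_job()
E
```

```text
bar rear edge row per col [268, 269, 271, 272, 274] bowl 1104 [26.6 29.7]
bar rear edge row per col [268, 270, 271, 272, 274] bowl 1102 [26.6 29.8]
the job is handed in; nothing more can be done
```

The orange tray is past the stop pegs and the bar is back up behind it. I handed the job in at about 9 s of the 40 s allowed.

With the fingers shut, I pressed the bar about 13 mm down behind the tray (about 8 N). Keeping it down, I pushed the rear wall along the lane with about 6–7 N. I then backed off 7 mm with the bar still down, lifted straight up and moved the hand clear.

**Last checks**
- **Tray:** it sits square in the lane. Its centre is at about y = +72 mm, against the +55 mm needed, and its rear wall is at about +34 mm.
- **Bar:** its rear edge is back within one pixel of where it started in the scene image.
- **Pegs:** they triangulated at 43 mm high, against the 48 mm given and 46 mm before the push. Pressed 13 mm down they would be at about 35 mm. I put the difference down to picking points on the image, since the bar edge agrees with fully up.
- **Bystanders:** the cup, bowl and screwdriver are unmoved in the images. In the last top view the arm hid the bowl, so I checked it in the scene view only. The ring looked unmoved by eye. I did not re-measure the jar, mug and carton; the arm did not work near them.
- **Wrist force:** the largest reading was about 11 N in total, and about zero once the hand was clear.

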